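# Drive a gib key into the pump pulley

## Robot

A 6-joint arm with a two-finger parallel gripper is mounted at the origin on a cart in front of the work surface, level with it; the furniture and walls round the work are solid. World frame = base frame: x ahead of the robot, y to its left, z up, the work surface at z = 0. Lengths are in m, angles in degrees, forces in N, time in s.
With the tool pointing down it reaches from about 0.4 to 0.825 m from the base axis. Payload 7 kg.
Tool frame: the origin (TCP) lies between the finger pads; the fingertips stand 22 mm ahead of it and the grasp point (between the pads) lies 3 mm ahead of it; z points along the fingers, y is the line along which they close (so a half turn about z gives the same grasp; the last joint's range is limited). The gripper opens to 88 mm and grips with 3 to 60 N. Pads are 19 mm wide; open, the fingers measure 130 mm over their backs; the gripper's body (78 mm by 193 mm) begins 47 mm behind the grasp point.
Start: joints at [91.392, 20.546, 0.682, 0, -70.136, -16.507], TCP at [0.176, 0.652, 0.249] pointing down, gripper open.
Joint ranges: [-176.03, 176.03], [-82.01, 121.73], [-58.28, 71.71], [-173.87, 95.51], [-174.79, -0.11], [-173.66, 173.66]. Speed limits (degrees/s): [136.94, 136.94, 172.46, 180, 180, 180].

## Interface

Orientations are given as [roll, pitch, yaw] about the fixed x, y, z axes, in that order (R = Rz(yaw) Ry(pitch) Rx(roll)).
In Python, from plant import ctrl gives the robot as it stands.
- The arm moves only by the tool apply_moves, never from a script. Its argument "targets" is a list of rows, each an object with "travel": the shift along the tool's x, y, z in mm, a list of three; "roll": the turn about the tool's z in degrees; "jaw": the finger opening in mm, from 0 to 87.6. In form: [{"travel": [tx, ty, tz], "roll": roll, "jaw": jaw}, ...]. A call has 1 to 10 rows; each row shifts and turns the commanded pose from where the row before left it, along the tool's axes as they then stand; what a row does not reach is not made up. A row lasts 1/10 s, in which the tool goes at most 50 mm and 8.59 degrees, less where a joint would pass 70% of its speed; a pose out of reach is approached as far as the arm can. A call with a gripper value outside its range is refused whole. The fingers move at their own pace and stop on an object; the grip force is fixed at half the most. Time passes only in rows, so rows that do not move let the fingers close. It gives the time, the measured TCP pose, the force, the opening and the grip force at its end, in the units of the state.
- ctrl.get_obs(): the state, without advancing time (a new reading comes with each control period).
- ctrl.snapshot(name): name is "scene" or "top" or "wrist"; returns the picture (400x640x3 uint8, red, green, blue); there is no depth.
- ctrl.calibration(name): a dict with "K" (3x3 intrinsics, pixels), "extrinsics" (4x4, takes a point from camera to world coordinates); the wrist camera has in their place "hand_eye" (4x4, takes a point from camera to tool coordinates, whose origin is the TCP and whose axes are the flange's). Camera axes: x right, y down, z forward; pixel columns grow to the right and rows downward; lengths in m; the calibration is good to about 2 mm. A picture is of the moment at which its call begins: read the wrist's pose just before it. calibration takes no time and is no camera call.
- ctrl.close_job(): hands the job in; it is judged then, once.
The state is a dict: "clock": time; "joint_pos": joint angles; "qvel": joint speeds; "tau": joint torques, N m; "tool_pos": TCP position; "orientation": TCP orientation; "force": force on the tool from outside, world axes, zero at the start; "moment": the same for the moment, N m; "opening": finger opening in m; "gripper_force": force on a finger pad.
Only numpy, scipy, OpenCV 4.12 (cv2) and the standard library are available. Lean on these libraries where they do the work, as an engineer would, in place of code of your own. Each camera call takes 0.05 s, during which the arm holds its last target. There are 200 camera calls.

## Task

Fasten the pump pulley to its shaft: take the brass-coloured taper key out of the wooden rack, start its thin end in the keyway with the sloping side towards the pulley and the plain side towards the shaft, and tap or press its head straight down, a few times at about 14 N, until it goes no deeper and stays wedged tight. Feel for it: how deep it goes differs each time, and driven much harder it would crack the pulley. Let go of the key, and leave the black-headed spare key and the other things where they stand.

Things in the scene. Friction and masses are not known exactly. Their poses are not given: they have to be found in the camera images.
- gib_key: Brass-coloured taper key, about 45 g, upright in a rack pocket. Origin: middle of its thin (lower) end, z up to the head. Blade 66 mm long, 12 mm wide (y). Plain face at x = -4 mm; sloping face at x = 4 mm at the thin end, leaning out 1 mm per 10 mm of z (blade 8 mm thick at the thin end, 14.6 mm under the head). Once let go half-way in, it may settle or tilt a little.
- key_head (a point): Middle of the top of the brass-coloured key's head, 86 mm above the key's origin on its z axis; axes as the key's. Head: block 22 mm (x) by 18 mm (y) by 20 mm high. Pinch it across y; press on its top. A first push may jam it off the shaft, so that it springs loose or goes on at the next; lifting off and pushing again settles it. From first bite to tight it goes some 1 to 4 mm deeper.
- key_heel (a point): Upper end of the sloping face of the brass-coloured key, at x = 10.6, y = 0, z = 66 mm in its frame; axes as the key's. It must end on the pulley's side (+x) of the keyway.
- spare_key: Key of the same height with a black head and a dark, narrower blade (9 mm), standing in the other pocket of the rack; leave it there. Origin and axes as the brass-coloured key's.
- rack: Fixed wooden block, 60 mm (x) by 110 mm (y) by 36 mm high, origin at the centre of its underside. Pockets 27 mm deep at y = -27 and +27 mm hold the keys (which is where varies), their thin ends 9 mm above the worktop, with 1 to 2 mm of play; they lift straight out.
- pulley: Fixed aluminium boss, 68 mm across, top at z = 80 mm, with a blue grooved rim (104 mm, up to z = 50 mm) on a dark plate 120 mm square; a fixed shaft, 33 mm across, ends 2 mm above the boss. Origin: on the axis, under the plate; z up. Keyway on the +x side. Two spring balls 18 mm down in it pinch the key's sides: they drag with 2 to 6 N and hold a key that is let go 23 mm or more down.
- keyway (a point): Mouth of the keyway, level with the boss top, 16.5 mm from the axis; axes as the pulley's, x outward. Slot 14 mm wide (y), open below, 60 mm deep. From here the shaft's flat is at x = -4.5 mm (up to 1.3 mm off, unmeasured); the pulley's wall at x = 7.7 mm, sloping in 1 mm per 10 mm of depth. A key lying on the flat first bites with its thin end 29 to 55 mm down.
- vial_1: Small clear vial, 21 x 21 x 52 mm, a bystander behind the rack.
- vial_2: Small clear vial, 21 x 21 x 60 mm, a bystander behind the rack.
- vial_4: Small clear vial, 21 x 21 x 56 mm, a bystander behind the rack.
- dust_blower: Black rubber dust blower, 54 x 54 x 116 mm, a bystander to the right of the rack.
Not all that is in view belongs to the job. Of the things like the pulley, leave any that is purple or red; of the rest the larger one is meant.

How it is judged (in metres and radians):
On the way, in this order (a step that is already met when the one before it is completed fails the run):
1. the thin end of the brass-coloured key is started in the keyway, 15 mm deep or more (z of gib_key in the frame of keyway below -0.015 m and horizontal distance between gib_key and keyway below 0.006 m), for 0.1 s.
2. the key is wedged: it presses on the pulley with more than 12 N (contact force between gib_key and pulley above 12 N and z of gib_key in the frame of keyway below -0.025 m), for 0.2 s.
At the end, for the whole second after the job is handed in: The brass-coloured key stands in the keyway, thin end more than 25 mm below the mouth and within 5 mm of it sideways, sloping side towards the pulley, within 0.1 rad of upright, at rest, and still presses on the pulley with more than 12 N although nothing pushes it (all of step 2 and horizontal distance between gib_key and keyway below 0.005 m and x of key_heel in the frame of keyway above 0.005 m and angle between gib_key's own z axis and vertical below 0.1 rad and linear speed of gib_key below 0.01 m/s); the robot touches nothing.
It fails at once if the key presses on the pulley with more than 48 N (over-driven: the pulley cracks) (contact force between gib_key and pulley above 48 N).
It fails at once if the spare key is moved by more than 20 mm (distance of spare_key from where it was at the start of the episode above 0.02 m).
It fails at once if a vial or the dust blower is moved by more than 20 mm (distance of any of vial_1, vial_2, vial_4, dust_blower from where it was at the start of the episode above 0.02 m).
It also fails if it takes over 67 s, if anything falls off the work surface, if the arm or the gripper's body presses on something with over 40 N, if the wrist force passes 120 N, or if a joint passes its speed limit or range.

## Working session

There is one attempt and no reset: what is moved stays moved. The work goes in short steps, Python scripts to look and compute and a tool call to move; the robot and the scene stay as the last step left them, time stands still between calls to the robot, and variables do not carry over. Pictures are saved under pics/ and viewed, at most 10 in all, crops included, and the job is handed in when it is done.

Besides the shell and the picture viewer there is one more tool, called after "Request:" as name(argument=value, ...) on one line, values as JSON. apply_moves: Moves the arm, as the interface text tells. Its arguments: {"type":"object","properties":{"targets":{"type":"array","items":{"type":"object","properties":{"travel":{"type":"array","items":{"type":"number"}},"roll":{"type":"number"},"jaw":{"type":"number"}}}}},"required":["targets"]}

```bash
mkdir -p pics
python3 - <<'E'
from plant import ctrl
import cv2,numpy as np
np.set_printoptions(precision=4,suppress=True)
for n in("scene","top","wrist"):
    if n=="wrist": o=ctrl.get_obs();print(o)
    im=ctrl.snapshot(n);cv2.imwrite(f"pics/{n}0.png",im[:,:,::-1]);print(n,ctrl.calibration(n))
a=cv2.imread("pics/scene0.png");b=cv2.imread("pics/top0.png")
E
```

```text
scene {'K': array([[464.8768,   0.    , 316.9888],
       [  0.    , 464.8768, 198.6162],
       [  0.    ,   0.    ,   1.    ]]), 'extrinsics': array([[ 0.5035, -0.3897,  0.7711, -0.3808],
       [-0.8638, -0.244 ,  0.4408, -0.5752],
       [ 0.0163, -0.888 , -0.4595,  0.6568],
       [ 0.    ,  0.    ,  0.    ,  1.    ]])}
top {'K': array([[460.2586,   0.    , 325.2961],
       [  0.    , 460.2586, 201.3016],
       [  0.    ,   0.    ,   1.    ]]), 'extrinsics': array([[-0.0002, -0.982 ,  0.1887,  0.3411],
       [-0.9999,  0.0035,  0.0169, -0.0496],
       [-0.0172, -0.1887, -0.9819,  1.2733],
       [ 0.    ,  0.    ,  0.    ,  1.    ]])}
{'clock': 0.1, 'joint_pos': array([ 91.3917,  20.5882,   0.6389,  -0.0179, -70.1371, -16.5067]), 'qvel': array([ 0.0473, -0.1694,  0.0798,  0.0681,  0.054 , -0.0197]), 'tau': array([ -0.0026, -58.4162,  29.3752,   7.0154,   0.0101,  -0.0001]), 'tool_pos': array([0.1759, 0.6512, 0.2477]), 'orientation': array([179.9124,  -0.0084, -15.1211]), 'force': array([-0.2733,  0.289 ,  0.8497]), 'moment': array([-0.0303, -0.0031, -0.0197]), 'gripper_force': 0.0, 'opening': 0.08766674089987606}
wrist {'K': array([[279.5785,   0.    , 322.3478],
       [  0.    , 279.5785, 199.1996],
       [  0.    ,   0.    ,   1.    ]]), 'hand_eye': array([[ 0.0009, -0.9551, -0.2964,  0.0818],
       [ 1.    ,  0.001 , -0.0002, -0.0003],
       [ 0.0005, -0.2964,  0.9551, -0.1366],
       [ 0.    ,  0.    ,  0.    ,  1.    ]])}
```

View pics/top0.png

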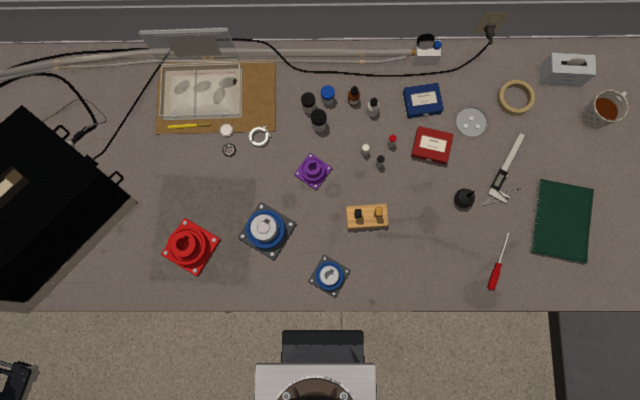

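View pics/scene0.png

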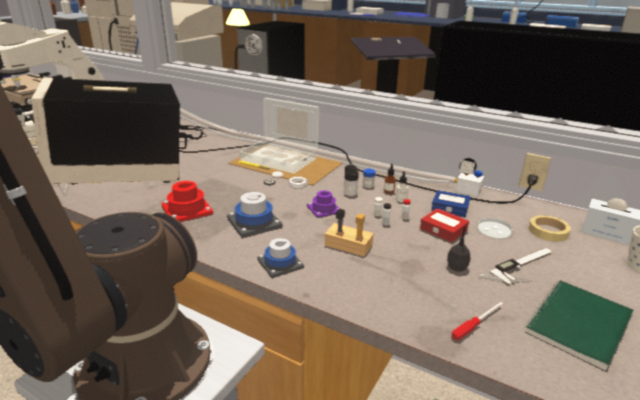

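In the top view, the things like the pulley are red (190,247), purple (314,171), large blue (266,230) and small blue (330,275). The large blue one is meant: it isn't red or purple and is the larger of the rest. The rack is at (367,216), with the brass key on the right (379,212) and the black-headed spare on the left (358,213). I'll confirm this in one enlarged crop and work out rough positions.

```bash
cat > h.py <<'E'
import numpy as np,cv2
from plant import ctrl
from scipy.spatial.transform import Rotation as R
np.set_printoptions(precision=4,suppress=True)
def cam(n,o=None):
    c=ctrl.calibration(n)
    if n!="wrist": return c["K"],c["extrinsics"]
    T=np.eye(4);T[:3,:3]=R.from_euler("xyz",o["orientation"],degrees=True).as_matrix();T[:3,3]=o["tool_pos"]
    return c["K"],T@c["hand_eye"]
def pt(KE,uv,z):
    K,E=KE;d=E[:3,:3]@np.linalg.solve(K,[uv[0],uv[1],1.]);return E[:3,3]+d*(z-E[2,3])/d[2]
def shot(name):
    o=ctrl.get_obs();im=ctrl.snapshot("wrist")[:,:,::-1].copy();cv2.imwrite(f"pics/{name}.png",im);return o,im,cam("wrist",o)
def proj(KE,p):
    K,E=KE;q=K@(E[:3,:3].T@(np.array(p)-E[:3,3]));return q[:2]/q[2]
def goto(o,xyz,yaw):
    """tool-frame travel in mm for world target, and roll (deg) of the tool about its z"""
    M=R.from_euler("xyz",o["orientation"],degrees=True).as_matrix()
    return M.T@(np.array(xyz)-o["tool_pos"])*1000, -(yaw-o["orientation"][2])
E
python3 - <<'E'
from h import *
b=cv2.imread("pics/top0.png");C=cam("top")
cv2.imwrite("pics/crop.png",cv2.resize(b[180:270,230:400],None,fx=4.6,fy=4.6,interpolation=cv2.INTER_CUBIC))
hsv=cv2.cvtColor(b,cv2.COLOR_BGR2HSV)
print("pulley",pt(C,(265,228),.08),"rack",pt(C,(367.5,217),.036),"brass",pt(C,(379,212),.095),"spare",pt(C,(358,213),.095))
# rack mask
m=cv2.inRange(hsv,(10,90,90),(25,255,255));n,l,s,c=cv2.connectedComponentsWithStats(m)
for i in range(1,n):
    if s[i,4]>40: print(s[i],c[i],cv2.minAreaRect(np.argwhere(l==i)[:,::-1].astype(np.float32)))
E
```

```text
pulley [0.4999 0.1287 0.08  ] rack [ 0.5351 -0.143   0.036 ] brass [ 0.5389 -0.1685  0.095 ] spare [ 0.5364 -0.1142  0.095 ]
[ 156   63  120   71 3471] [235.435  105.1478] ((215.5, 98.0), (70.0, 119.0), 90.0)
[499  80  36  33 418] [516.6818  96.1722] ((516.5, 96.0), (32.0, 35.0), 90.0)
[346 204  43  25 844] [367.1528 215.7559] ((366.809814453125, 215.64602661132812), (22.549942016601562, 41.44133758544922), 86.18592071533203)
```

View pics/crop.png

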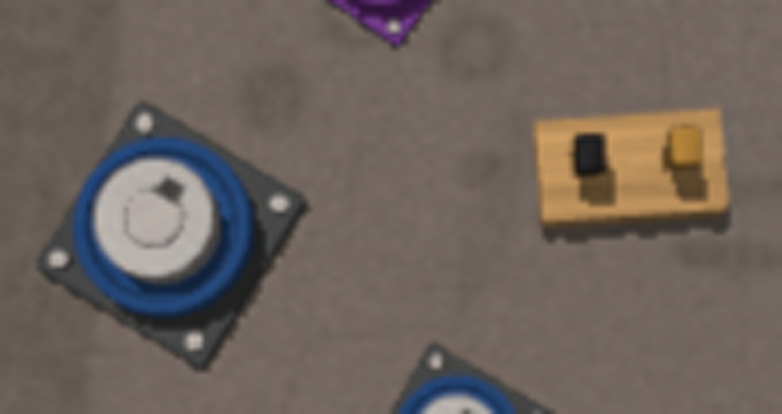

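View pics/wrist0.png

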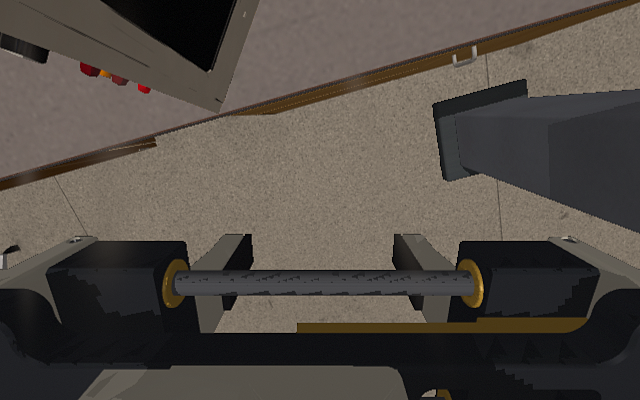

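The crop confirms it: the brass head is on the right, crop (685,147). The large blue pulley has its keyway at crop (170,185) with the boss centre at (155,218), so the pulley yaw is about -28°. The wrist view shows the bench edge and the case at upper left. I'll pass over the pulley first, look, then go to the rack.

Request:
apply_moves(targets=[{"travel": [28,34,-5],"roll": 0,"jaw": 87},{"travel": [28,34,-5],"roll": 0,"jaw": 87},{"travel": [28,34,-5],"roll": 0,"jaw": 87},{"travel": [28,34,-5],"roll": 0,"jaw": 87},{"travel": [28,34,-5],"roll": 0,"jaw": 87},{"travel": [28,34,-5],"roll": 0,"jaw": 87},{"travel": [28,34,-5],"roll": 0,"jaw": 87},{"travel": [28,34,-5],"roll": 0,"jaw": 87},{"travel": [28,34,-5],"roll": 0,"jaw": 87},{"travel": [28,34,-5],"roll": 0,"jaw": 87}])

```text
clock: 1.15
tool_pos: [0.3579, 0.2486, 0.2989]
orientation: [-180.0, -0.0, -15.1]
force: [0.8, -0.2, -0.1]
opening: 0.0873
gripper_force: 0.0
```

Request:
apply_moves(targets=[{"travel": [42,20,12],"roll": 0,"jaw": 60},{"travel": [42,20,12],"roll": 0,"jaw": 36},{"travel": [42,20,12],"roll": 0,"jaw": 36},{"travel": [42,20,14],"roll": 0,"jaw": 36},{"travel": [0,0,0],"roll": 8,"jaw": 36},{"travel": [0,0,0],"roll": 8,"jaw": 36},{"travel": [0,0,0],"roll": 0,"jaw": 36},{"travel": [0,0,0],"roll": 0,"jaw": 36}])

```text
clock: 1.95
tool_pos: [0.4989, 0.1293, 0.2485]
orientation: [180.0, 0.0, -30.9]
force: [1.1, -0.9, -0.1]
opening: 0.0364
gripper_force: 0.0
```

Run:
```python
from h import *
o,im,C=shot("w1");print(o["clock"],o["tool_pos"],o["orientation"],o["joint_pos"])
```

```text
1.95 [0.4989 0.1293 0.2485] [179.9925   0.0076 -30.8769] [ 36.381    5.4337 -19.1881  -0.0045 -65.388   22.744 ]
```

View pics/w1.png

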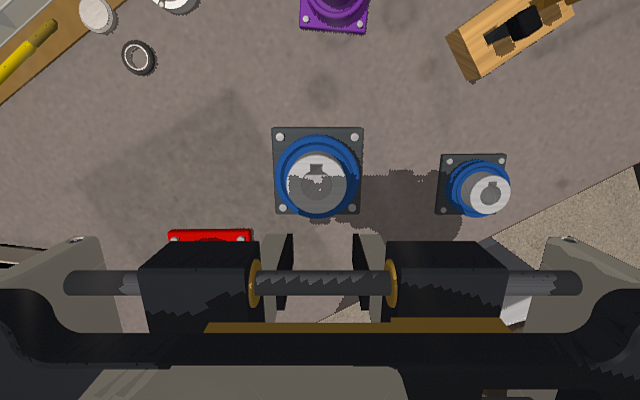

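The wrist view shows the large blue pulley square to the image at (317,175), with the keyway slot at (316,170) pointing up, which is tool +x. So the pulley yaw is about -31°. The rack is at upper right. One closer look at the keyway while I'm here.

Run:
```python
from h import *
o=ctrl.get_obs();o["tool_pos"]=np.array([.4989,.1293,.2485]);o["orientation"]=np.array([179.99,.008,-30.88])
C=cam("wrist",o);print(pt(C,(316,170),.08),pt(C,(317,183),.08),goto(o,pt(C,(316,170),.08),-31))
```

```text
[0.5206 0.1253 0.08  ] [0.5074 0.132  0.08  ] (array([ 20.7496,  -7.7365, 168.4958]), np.float64(0.120000000000001))
```

Request:
apply_moves(targets=[{"travel": [-8,0,40],"roll": 0,"jaw": 36},{"travel": [-8,0,40],"roll": 0,"jaw": 36},{"travel": [-4,0,20],"roll": 0,"jaw": 36},{"travel": [0,0,0],"roll": 0,"jaw": 36},{"travel": [0,0,0],"roll": 0,"jaw": 36}])

```text
clock: 2.5
tool_pos: [0.4823, 0.1402, 0.1494]
orientation: [-180.0, -0.0, -30.9]
force: [0.9, 0.8, 1.0]
opening: 0.0361
gripper_force: 0.0
```

Run:
```python
from h import *
o,im,C=shot("w2");print(o["clock"],o["tool_pos"],o["orientation"])
c=im[60:240,210:430];cv2.imwrite("pics/w2c.png",cv2.resize(c,None,fx=3.3,fy=3.3,interpolation=cv2.INTER_CUBIC))
```

```text
2.5 [0.4823 0.1402 0.1494] [-179.9825   -0.038   -30.9466]
```

View pics/w2c.png

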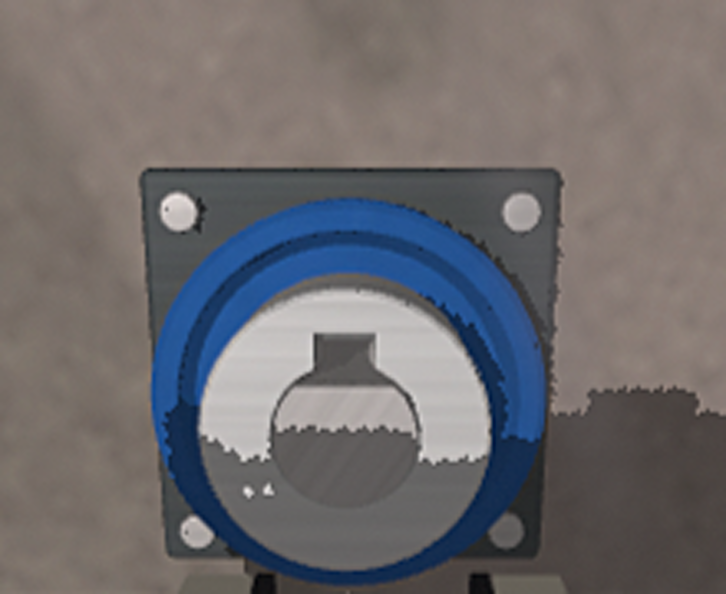

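The slot is clear: crop edges u = 314..377 with the outer wall at v = 334. The boss spans u = 199..491 and v = 288..571. The plate is square to the image, so the pulley yaw is -30.9°.

Run:
```python
from h import *
o=ctrl.get_obs();print(o["tool_pos"])
C=cam("wrist",o)
f=lambda u,v:pt(C,(210+u/3.3-.35,60+v/3.3-.35),.08)
M=R.from_euler("xyz",o["orientation"],degrees=True).as_matrix()
for p in [(314,334),(377,334),(345,288),(345,571),(199,430),(491,430)]:
    q=f(*p);print(p,q,(M.T@(q-o["tool_pos"]))*1000)
# pulley yaw from plate bolts (z~.012)
g=lambda u,v:pt(C,(210+u/3.3-.35,60+v/3.3-.35),.012)
d=g(178,212)-g(521,212);print(np.degrees(np.arctan2(d[1],d[0]))-90)
d=g(178,212)-g(196,532);print(np.degrees(np.arctan2(d[1],d[0])))
d=g(521,212)-g(507,532);print(np.degrees(np.arctan2(d[1],d[0])))
print("rack",goto(o,[.537,-.167,.25],3.75))
```

```text
[0.4828 0.1404 0.15  ]
(314, 334) [0.5306 0.1279 0.08  ] [ 47.258  -13.7162  70.1294]
(377, 334) [0.5233 0.1158 0.08  ] [47.2757  0.4599 70.1052]
(345, 288) [0.5357 0.1166 0.08  ] [57.5082 -6.6609 70.1303]
(345, 571) [0.4775 0.1522 0.08  ] [-10.6954  -7.1883  70.0448]
(199, 430) [0.5253 0.1627 0.08  ] [ 24.8359 -40.8244  70.1474]
(491, 430) [0.4905 0.1045 0.08  ] [24.9369 26.9733 70.0315]
-30.926232631763533
-31.151788243286447
-30.790729442521293
rack (array([ 204.8134,  235.5184, -100.0981]), np.float64(-34.73140336863504))
```

Request:
apply_moves(targets=[{"travel": [0,0,-50],"roll": 0,"jaw": 36},{"travel": [0,0,-50],"roll": 0,"jaw": 36},{"travel": [29,33.5,0],"roll": 0,"jaw": 36},{"travel": [29,33.5,0],"roll": 0,"jaw": 36},{"travel": [29,33.5,0],"roll": 0,"jaw": 36},{"travel": [29,33.5,0],"roll": 0,"jaw": 36},{"travel": [29,33.5,0],"roll": 0,"jaw": 36},{"travel": [29,33.5,0],"roll": 0,"jaw": 36},{"travel": [29,33.5,0],"roll": 0,"jaw": 36}])

```text
clock: 3.45
tool_pos: [0.5354, -0.1681, 0.251]
orientation: [-179.9, -0.2, -31.1]
force: [1.4, 0.7, 0.8]
opening: 0.036
gripper_force: 0.0
```

Request:
apply_moves(targets=[{"travel": [0,0,0],"roll": -8,"jaw": 36},{"travel": [0,0,0],"roll": -8,"jaw": 36},{"travel": [0,0,0],"roll": -8,"jaw": 36},{"travel": [0,0,0],"roll": -8,"jaw": 36},{"travel": [0,0,0],"roll": -2.7,"jaw": 36},{"travel": [0,0,0],"roll": 0,"jaw": 36},{"travel": [0,0,0],"roll": 0,"jaw": 36}])

```text
clock: 4.15
tool_pos: [0.535, -0.1661, 0.2499]
orientation: [180.0, -0.1, 3.5]
force: [0.1, -0.4, 0.2]
opening: 0.036
gripper_force: 0.0
```

Run:
```python
from h import *
o,im,C=shot("w3");print(o["clock"],o["tool_pos"],o["orientation"],o["joint_pos"])
print(proj(C,[.5389,-.1685,.095]))
c=im[80:260,210:430];cv2.imwrite("pics/w3c.png",cv2.resize(c,None,fx=3.3,fy=3.3,interpolation=cv2.INTER_CUBIC))
```

```text
4.15 [ 0.535  -0.1661  0.2499] [179.9877  -0.1234   3.5094] [  2.7776   9.6493 -14.0007   0.0117 -66.2264  90.7271]
[324.6554 188.5134]
```

View pics/w3c.png

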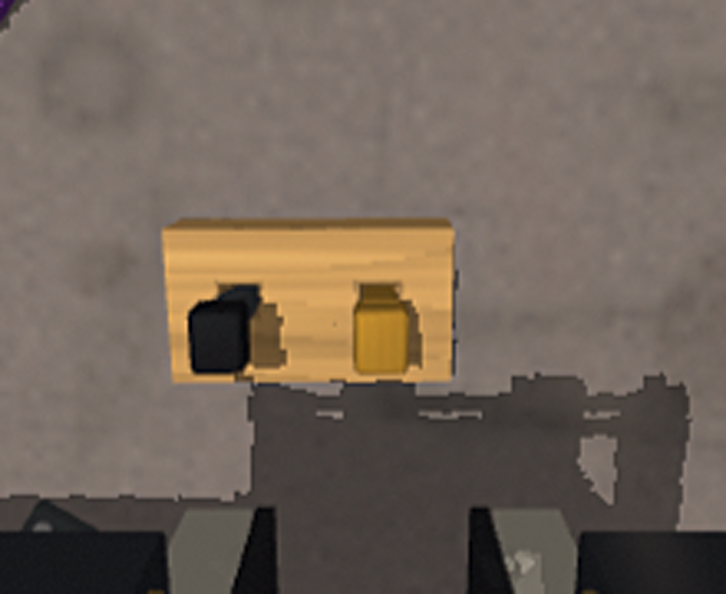

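The wrist crop shows the brass head at crop u = 354..409, v = 303..374 and the black spare at (218,338). Its slope side isn't clear from above, so I'll take one oblique look from the key's free side.

Request:
apply_moves(targets=[{"travel": [0,42,20],"roll": 0,"jaw": 36},{"travel": [0,42,20],"roll": 0,"jaw": 36},{"travel": [0,42,20],"roll": 0,"jaw": 36},{"travel": [0,34,20],"roll": 0,"jaw": 36},{"travel": [0,0,0],"roll": 0,"jaw": 36},{"travel": [0,0,0],"roll": 0,"jaw": 36}])

```text
clock: 4.8
tool_pos: [0.5441, -0.3265, 0.1678]
orientation: [-180.0, 0.1, 3.4]
force: [1.2, 0.6, 0.1]
opening: 0.0357
gripper_force: 0.0
```

Run:
```python
from h import *
o,im,C=shot("w4");print(o["clock"],o["tool_pos"],o["orientation"])
u,v=proj(C,[.537,-.167,.06]).astype(int);print(u,v)
u0=max(u-55,0);v0=max(v-55,0);c=im[v0:v0+110,u0:u0+110];print(u0,v0);cv2.imwrite("pics/w4c.png",cv2.resize(c,None,fx=5.4,fy=5.4,interpolation=cv2.INTER_CUBIC))
```

```text
4.8 [ 0.5441 -0.3265  0.1678] [-179.9792    0.082     3.4433]
148 202
93 147
```

View pics/w4c.png

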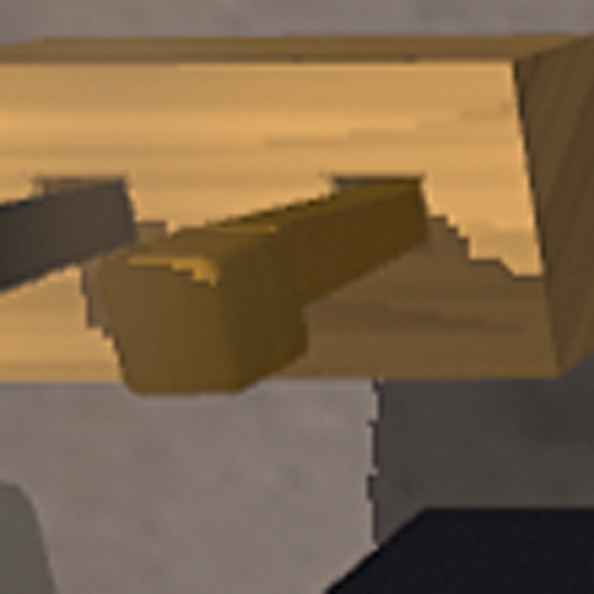

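The oblique crop shows the blade flush with the head on the upper (+x) side, with the overhang on the lower (-x) side. So the slope faces tool +x, and the key yaw is about 3.5°. Now the grasp target.

Run:
```python
from h import *
o=ctrl.get_obs();p=dict(o);p["tool_pos"]=np.array([.535,-.1661,.2499]);p["orientation"]=np.array([179.988,-.123,3.51])
C=cam("wrist",p);f=lambda u,v:pt(C,(210+u/3.3-.35,80+v/3.3-.35),.095)
im=cv2.imread("pics/w3.png")[:,:,::-1];u=int(210+381/3.3);print(im[162:198,u].tolist())
a=f(381.5,304);b=f(381.5,374);k=(a+b)/2;print(a,b,k,f(354,338),f(409,338))
print(goto(o,[k[0],k[1],.2],3.5))
for w in([.536,-.166,.095],):print(proj(C,w))
```

```text
[[211, 162, 95], [215, 164, 97], [206, 158, 94], [160, 121, 71], [100, 73, 35], [91, 65, 20], [94, 68, 22], [92, 67, 23], [106, 75, 27], [125, 89, 31], [94, 68, 23], [109, 78, 27], [150, 107, 35], [181, 131, 43], [184, 133, 42], [184, 132, 43], [181, 131, 41], [180, 130, 41], [179, 128, 42], [177, 129, 41], [176, 127, 39], [175, 126, 40], [174, 126, 40], [175, 125, 43], [173, 124, 40], [172, 125, 39], [171, 124, 40], [171, 123, 41], [171, 123, 40], [170, 122, 39], [156, 112, 37], [171, 127, 66], [198, 152, 90], [87, 67, 45], [57, 55, 58], [64, 59, 57]]
[ 0.5573 -0.1679  0.095 ] [ 0.534  -0.1694  0.095 ] [ 0.5456 -0.1687  0.095 ] [ 0.5455 -0.1597  0.095 ] [ 0.5466 -0.1776  0.095 ]
(array([  10.6922, -156.8366,  -31.2415]), np.float64(0.021016893284170113))
[322.209  190.9958]
```

Request:
apply_moves(targets=[{"travel": [2.5,-39.2,-8],"roll": 0,"jaw": 36},{"travel": [2.5,-39.2,-8],"roll": 0,"jaw": 36},{"travel": [2.5,-39.2,-8],"roll": 0,"jaw": 36},{"travel": [2.5,-39.2,-8],"roll": 0,"jaw": 36},{"travel": [0,0,0],"roll": 0,"jaw": 36},{"travel": [0,0,0],"roll": 0,"jaw": 36},{"travel": [0,0,0],"roll": 0,"jaw": 36}])

```text
clock: 5.55
tool_pos: [0.5448, -0.1683, 0.2012]
orientation: [180.0, -0.1, 3.6]
force: [0.8, -1.2, 0.1]
opening: 0.0357
gripper_force: 0.0
```

Request:
apply_moves(targets=[{"travel": [0,0,35],"roll": 0,"jaw": 36},{"travel": [0,0,35],"roll": 0,"jaw": 36},{"travel": [0,0,25],"roll": 0,"jaw": 36},{"travel": [0,0,18],"roll": 0,"jaw": 36},{"travel": [0,0,0],"roll": 0,"jaw": 36},{"travel": [0,0,0],"roll": 0,"jaw": 10},{"travel": [0,0,0],"roll": 0,"jaw": 10},{"travel": [0,0,0],"roll": 0,"jaw": 10},{"travel": [0,0,0],"roll": 0,"jaw": 10},{"travel": [0,0,0],"roll": 0,"jaw": 10}])

```text
clock: 6.55
tool_pos: [0.5455, -0.1687, 0.0887]
orientation: [180.0, -0.1, 3.6]
force: [-0.2, -1.1, 4.8]
opening: 0.0172
gripper_force: 30.0
```

Request:
apply_moves(targets=[{"travel": [0,0,-10],"roll": 0,"jaw": 10},{"travel": [0,0,-15],"roll": 0,"jaw": 10},{"travel": [0,0,-20],"roll": 0,"jaw": 10},{"travel": [0,0,-30],"roll": 0,"jaw": 10},{"travel": [0,0,-40],"roll": 0,"jaw": 10},{"travel": [0,0,-15],"roll": 0,"jaw": 10},{"travel": [0,0,0],"roll": 0,"jaw": 10},{"travel": [0,0,0],"roll": 0,"jaw": 10}])

```text
clock: 7.35
tool_pos: [0.5443, -0.1683, 0.2178]
orientation: [-180.0, -0.0, 3.6]
force: [-0.4, 0.1, -0.5]
opening: 0.0178
gripper_force: 30.0
```

Run:
```python
from h import *
o,im,C=shot("w5");print(o["clock"],o["tool_pos"],o["orientation"],o["force"],o["opening"])
print(goto(o,[.5203,.1258,.23],-30.95))
c=im[150:330,220:420];cv2.imwrite("pics/w5c.png",cv2.resize(c,None,fx=3.3,fy=3.3,interpolation=cv2.INTER_CUBIC))
```

```text
7.35 [ 0.5443 -0.1683  0.2178] [-179.9693   -0.0166    3.5758] [-0.4397  0.1172 -0.4819] 0.017767229291067572
(array([  -5.5798, -295.0482,  -12.0842]), np.float64(34.52576658787095))
```

View pics/w5c.png

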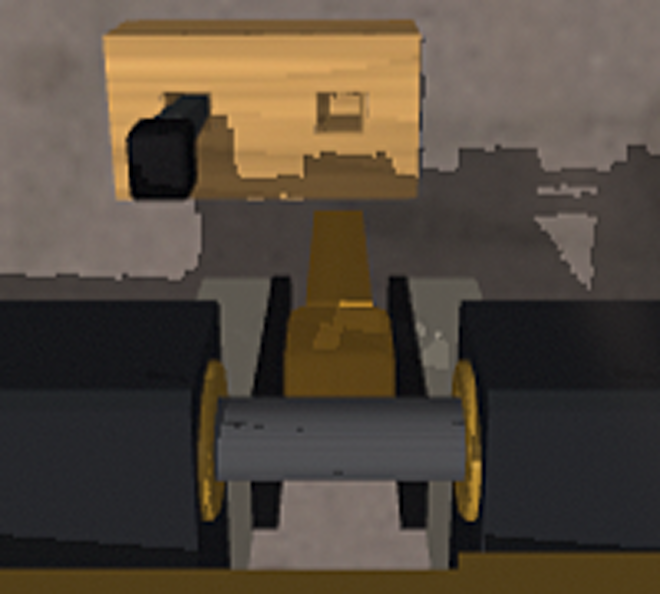

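The key is held upright in the jaws, and the pocket is empty. The thin end's slope-side edge is at crop v = 211, u = 313..363. Next I'll find its offset in the tool frame and the transfer move.

Run:
```python
from h import *
c=ctrl.calibration("wrist");K,E=c["K"],c["hand_eye"]
for z in(.0795,):
  for uv in[(313,211),(363,211)]:
    print(z,pt((K,E),(220+uv[0]/3.3-.35,150+uv[1]/3.3-.35),z)*1000)
for uv in[(287,338),(396,338)]: print(pt((K,E),(220+uv[0]/3.3-.35,150+uv[1]/3.3-.35),-.0065)*1000)
# head +x lower / upper edges: crop v 303
for v,z in((303,-.0065),(338,-.0065),(303,.0135)): print(v,z,pt((K,E),(220+340/3.3-.35,150+v/3.3-.35),z)*1000)
o=ctrl.get_obs();M=R.from_euler("xyz",[180,0,-30.95],degrees=True).as_matrix();np.set_printoptions(precision=4)
print(M)
```

```text
0.0795 [ 2.3742 -6.3512 79.5   ]
0.0795 [ 2.3866  6.1085 79.5   ]
[12.7914 -8.0166 -6.5   ]
[12.8094  9.0764 -6.5   ]
303 -0.0065 [18.8296  0.2874 -6.5   ]
338 -0.0065 [12.8001  0.2949 -6.5   ]
303 0.0135 [ 9.1474  0.3155 13.5   ]
[[ 0.8576 -0.5143 -0.    ]
 [-0.5143 -0.8576 -0.    ]
 [-0.      0.     -1.    ]]
```

Request:
apply_moves(targets=[{"travel": [-0.5,-42,1],"roll": 0,"jaw": 10},{"travel": [-0.5,-42,1],"roll": 0,"jaw": 10},{"travel": [-0.5,-42,1],"roll": 0,"jaw": 10},{"travel": [-0.5,-42,1],"roll": 0,"jaw": 10},{"travel": [-0.5,-42,1],"roll": 0,"jaw": 10},{"travel": [-0.5,-42,1],"roll": 0,"jaw": 10},{"travel": [-0.5,-41.5,1],"roll": 0,"jaw": 10}])

```text
clock: 8.1
tool_pos: [0.5217, 0.1255, 0.2093]
orientation: [179.9, 0.1, 3.6]
force: [0.9, -0.1, -0.9]
opening: 0.018
gripper_force: 30.0
```

Request:
apply_moves(targets=[{"travel": [0,0,0],"roll": 8,"jaw": 10},{"travel": [0,0,0],"roll": 8,"jaw": 10},{"travel": [0,0,0],"roll": 8,"jaw": 10},{"travel": [0,0,0],"roll": 8,"jaw": 10},{"travel": [0,0,0],"roll": 2.5,"jaw": 10},{"travel": [0,0,0],"roll": 0,"jaw": 10},{"travel": [0,0,0],"roll": 0,"jaw": 10}])

```text
clock: 8.8
tool_pos: [0.5224, 0.1239, 0.2097]
orientation: [179.9, 0.1, -30.8]
force: [-0.5, 0.1, -0.8]
opening: 0.0176
gripper_force: 30.0
```

Run:
```python
from h import *
o,im,C=shot("w6");print(o["clock"],o["tool_pos"],o["orientation"],o["force"],o["opening"])
print(goto(o,[.5226,.1244,.21],-30.95))
c=im[100:280,220:420];cv2.imwrite("pics/w6c.png",cv2.resize(c,None,fx=3.3,fy=3.3,interpolation=cv2.INTER_CUBIC))
```

```text
8.8 [0.5224 0.1239 0.2097] [179.9088   0.0535 -30.8238] [-0.5415  0.1427 -0.7703] 0.017566542798857068
(array([-0.0501, -0.5309, -0.3415]), np.float64(0.12621802139999616))
```

View pics/w6c.png

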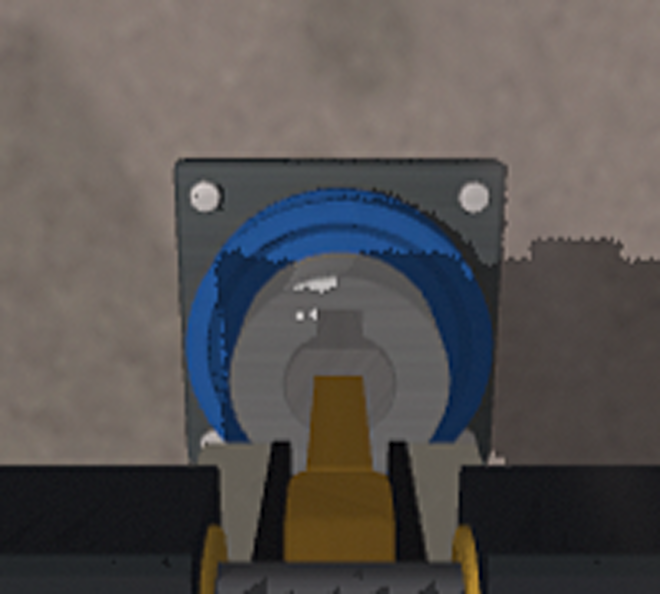

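The key's thin end (crop u ≈ 338.5) lines up with the slot (u ≈ 339.5), and the wall at v = 310 gives tool x = 5.0 mm, as planned. Going down.

Request:
apply_moves(targets=[{"travel": [0,0,20],"roll": 0,"jaw": 10},{"travel": [0,0,15],"roll": 0,"jaw": 10},{"travel": [0,0,8],"roll": 0,"jaw": 10},{"travel": [0,0,4],"roll": 0,"jaw": 10},{"travel": [0,0,3],"roll": 0,"jaw": 10},{"travel": [0,0,3],"roll": 0,"jaw": 10},{"travel": [0,0,0],"roll": 0,"jaw": 10}])

```text
clock: 9.55
tool_pos: [0.5228, 0.1242, 0.1576]
orientation: [-180.0, 0.0, -30.9]
force: [0.7, 0.5, 0.3]
opening: 0.018
gripper_force: 30.0
```

Request:
apply_moves(targets=[{"travel": [0,0,2],"roll": 0,"jaw": 10},{"travel": [0,0,2],"roll": 0,"jaw": 10},{"travel": [0,0,2],"roll": 0,"jaw": 10},{"travel": [0,0,0],"roll": 0,"jaw": 10}])

```text
clock: 9.95
tool_pos: [0.5227, 0.1242, 0.1513]
orientation: [180.0, 0.0, -30.9]
force: [-0.2, -0.8, -0.4]
opening: 0.0179
gripper_force: 30.0
```

Request:
apply_moves(targets=[{"travel": [0,0,3],"roll": 0,"jaw": 10},{"travel": [0,0,3],"roll": 0,"jaw": 10},{"travel": [0,0,3],"roll": 0,"jaw": 10},{"travel": [0,0,0],"roll": 0,"jaw": 10}])

```text
clock: 10.35
tool_pos: [0.5224, 0.1238, 0.1419]
orientation: [179.9, 0.0, -30.9]
force: [0.1, -0.6, -1.3]
opening: 0.0178
gripper_force: 30.0
```

Request:
apply_moves(targets=[{"travel": [0,0,2],"roll": 0,"jaw": 10},{"travel": [0,0,2],"roll": 0,"jaw": 10},{"travel": [0,0,0],"roll": 0,"jaw": 10}])

```text
clock: 10.65
tool_pos: [0.5225, 0.1239, 0.1381]
orientation: [180.0, 0.0, -30.9]
force: [-0.5, -2.1, -3.1]
opening: 0.018
gripper_force: 30.0
```

Request:
apply_moves(targets=[{"travel": [0,0,2],"roll": 0,"jaw": 10},{"travel": [0,0,2],"roll": 0,"jaw": 10},{"travel": [0,0,0],"roll": 0,"jaw": 10}])

```text
clock: 10.95
tool_pos: [0.5224, 0.124, 0.134]
orientation: [180.0, 0.0, -30.9]
force: [-0.1, -3.2, -2.8]
opening: 0.0178
gripper_force: 30.0
```

Request:
apply_moves(targets=[{"travel": [0,0.5,0.5],"roll": 0,"jaw": 10},{"travel": [0,0,0.5],"roll": 0,"jaw": 10},{"travel": [0,0,0],"roll": 0,"jaw": 10},{"travel": [0,0,0],"roll": 0,"jaw": 10}])

```text
clock: 11.35
tool_pos: [0.5225, 0.1238, 0.1336]
orientation: [-180.0, 0.0, -30.9]
force: [-3.8, -0.5, 1.1]
opening: 0.0175
gripper_force: 30.0
```

Run:
```python
from h import *
o=ctrl.get_obs();print(o["force"],o["moment"],o["tool_pos"])
```

```text
[-3.8004 -0.5186  1.0682] [-0.4127  1.0606 -0.0293] [0.5225 0.1238 0.1336]
```

Request:
apply_moves(targets=[{"travel": [-0.5,0.3,0],"roll": 0,"jaw": 10},{"travel": [0,0,0],"roll": 0,"jaw": 30},{"travel": [0,0,0],"roll": 0,"jaw": 36},{"travel": [0,0,0],"roll": 0,"jaw": 36},{"travel": [0,0,-15],"roll": 0,"jaw": 36},{"travel": [0,0,-25],"roll": 0,"jaw": 36},{"travel": [0,0,-20],"roll": 0,"jaw": 36},{"travel": [0,0,0],"roll": 0,"jaw": 0},{"travel": [0,0,0],"roll": 0,"jaw": 0},{"travel": [0,0,0],"roll": 0,"jaw": 0}])

```text
clock: 12.35
tool_pos: [0.5216, 0.1236, 0.1929]
orientation: [180.0, 0.0, -30.9]
force: [-0.5, 0.5, 1.3]
opening: 0.0175
gripper_force: 0.0
```

Run:
```python
from h import *
o,im,C=shot("w7");print(o["clock"],o["tool_pos"],o["orientation"],o["force"],o["opening"])
c=im[120:300,220:420];cv2.imwrite("pics/w7c.png",cv2.resize(c,None,fx=3.3,fy=3.3,interpolation=cv2.INTER_CUBIC))
```

```text
12.35 [0.5216 0.1236 0.1929] [179.9613   0.035  -30.9224] [-0.4794  0.4877  1.3343] 0.017483931661871496
```

View pics/w7c.png

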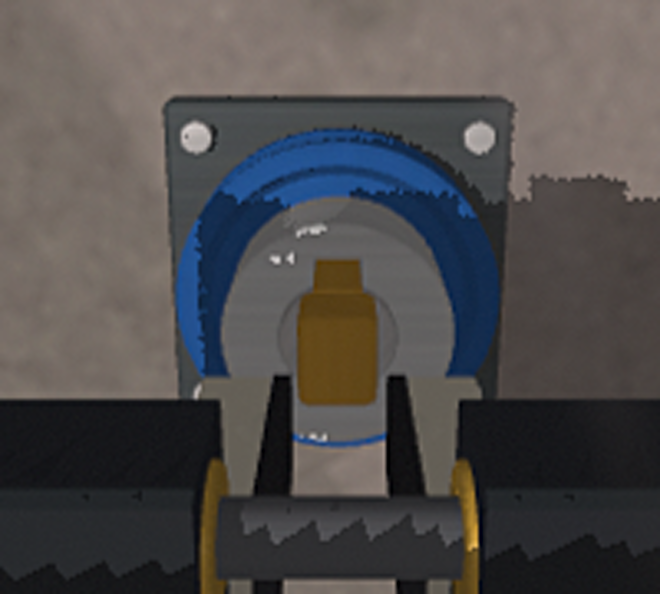

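The key stands upright in the keyway after release, with its head top at crop u = 298..378, v = 316..404. From here I'll go by feel and numbers, with no more pictures.

Run:
```python
from h import *
c=ctrl.calibration("wrist");K,E=c["K"],c["hand_eye"]
for uv in[(298,360),(378,360),(338,316),(338,404)]: print(pt((K,E),(220+uv[0]/3.3-.35,120+uv[1]/3.3-.35),.053)*1000)
o=ctrl.get_obs();print(o["opening"],o["force"])
```

```text
[ 0.0627 -9.7331 53.    ]
[ 0.0823  8.0634 53.    ]
[10.5095 -0.8408 53.    ]
[-10.689   -0.8283  53.    ]
0.013681748619691245 [ 0.7742  0.3357 -0.0086]
```

Request:
apply_moves(targets=[{"travel": [-1,0,0],"roll": 0,"jaw": 0},{"travel": [-1,0,0],"roll": 0,"jaw": 0},{"travel": [0,0,0],"roll": 0,"jaw": 0},{"travel": [0,0,0],"roll": 0,"jaw": 0}])

```text
clock: 12.8
tool_pos: [0.5202, 0.1248, 0.1934]
orientation: [180.0, 0.0, -30.9]
force: [-0.7, 0.2, -0.4]
opening: 0.0
gripper_force: 0.0
```

Request:
apply_moves(targets=[{"travel": [1.5,-0.8,8],"roll": 0,"jaw": 0},{"travel": [0,0,10],"roll": 0,"jaw": 0},{"travel": [0,0,8],"roll": 0,"jaw": 0},{"travel": [0,0,0],"roll": 0,"jaw": 0},{"travel": [0,0,0],"roll": 0,"jaw": 0}])

```text
clock: 13.3
tool_pos: [0.5219, 0.1245, 0.1671]
orientation: [179.9, 0.0, -30.9]
force: [0.3, 0.1, -0.0]
opening: 0.0005
gripper_force: 0.0
```

Request:
apply_moves(targets=[{"travel": [0,0,1],"roll": 0,"jaw": 0},{"travel": [0,0,1],"roll": 0,"jaw": 0},{"travel": [0,0,1],"roll": 0,"jaw": 0},{"travel": [0,0,0],"roll": 0,"jaw": 0}])

```text
clock: 13.7
tool_pos: [0.5219, 0.1247, 0.1646]
orientation: [-180.0, -0.0, -30.9]
force: [0.3, 0.6, -1.2]
opening: 0.0004
gripper_force: 0.0
```

Request:
apply_moves(targets=[{"travel": [0,0,0.7],"roll": 0,"jaw": 0},{"travel": [0,0,0.7],"roll": 0,"jaw": 0},{"travel": [0,0,0.6],"roll": 0,"jaw": 0},{"travel": [0,0,0],"roll": 0,"jaw": 0}])

```text
clock: 14.1
tool_pos: [0.5219, 0.1246, 0.1625]
orientation: [180.0, 0.0, -30.9]
force: [0.4, -0.1, 0.6]
opening: 0.0006
gripper_force: 0.0
```

Request:
apply_moves(targets=[{"travel": [0,0,0.7],"roll": 0,"jaw": 0},{"travel": [0,0,0.7],"roll": 0,"jaw": 0},{"travel": [0,0,0],"roll": 0,"jaw": 0}])

```text
clock: 14.4
tool_pos: [0.522, 0.1247, 0.1612]
orientation: [-180.0, -0.0, -30.9]
force: [-1.1, 0.4, 0.8]
opening: 0.0003
gripper_force: 0.4
```

Request:
apply_moves(targets=[{"travel": [0,0,0.5],"roll": 0,"jaw": 0},{"travel": [0,0,0.5],"roll": 0,"jaw": 0},{"travel": [0,0,0.5],"roll": 0,"jaw": 0}])

```text
clock: 14.7
tool_pos: [0.522, 0.1247, 0.1597]
orientation: [-180.0, -0.0, -30.9]
force: [0.3, -0.4, 2.3]
opening: 0.0003
gripper_force: 1.1
```

Request:
apply_moves(targets=[{"travel": [0,0,0.5],"roll": 0,"jaw": 0},{"travel": [0,0,0.5],"roll": 0,"jaw": 0},{"travel": [0,0,0.5],"roll": 0,"jaw": 0}])

```text
clock: 15.0
tool_pos: [0.522, 0.1247, 0.1582]
orientation: [-180.0, -0.0, -30.9]
force: [0.5, 0.4, 2.1]
opening: 0.0003
gripper_force: 1.1
```

Request:
apply_moves(targets=[{"travel": [0,0,0.5],"roll": 0,"jaw": 0},{"travel": [0,0,0.5],"roll": 0,"jaw": 0},{"travel": [0,0,0.5],"roll": 0,"jaw": 0}])

```text
clock: 15.3
tool_pos: [0.522, 0.1247, 0.1566]
orientation: [180.0, 0.0, -30.9]
force: [-0.3, 0.1, 1.2]
opening: 0.0002
gripper_force: 1.1
```

Request:
apply_moves(targets=[{"travel": [0,0,0.5],"roll": 0,"jaw": 0},{"travel": [0,0,0.5],"roll": 0,"jaw": 0}])

```text
clock: 15.5
tool_pos: [0.522, 0.1247, 0.1556]
orientation: [-180.0, 0.0, -30.9]
force: [-0.1, -0.3, 2.8]
opening: 0.0005
gripper_force: 1.1
```

Request:
apply_moves(targets=[{"travel": [0,0,0.5],"roll": 0,"jaw": 0},{"travel": [0,0,0.5],"roll": 0,"jaw": 0}])

```text
clock: 15.7
tool_pos: [0.5219, 0.1247, 0.1546]
orientation: [180.0, 0.0, -30.9]
force: [-0.5, 0.6, 2.1]
opening: 0.0006
gripper_force: 1.1
```

Request:
apply_moves(targets=[{"travel": [0,0,0.5],"roll": 0,"jaw": 0},{"travel": [0,0,0.5],"roll": 0,"jaw": 0}])

```text
clock: 15.9
tool_pos: [0.5219, 0.1247, 0.1537]
orientation: [-180.0, 0.0, -30.9]
force: [-1.2, 0.0, 3.7]
opening: 0.0007
gripper_force: 1.8
```

Request:
apply_moves(targets=[{"travel": [0,0,0.5],"roll": 0,"jaw": 0},{"travel": [0,0,0.5],"roll": 0,"jaw": 0}])

```text
clock: 16.1
tool_pos: [0.522, 0.1248, 0.1528]
orientation: [-180.0, 0.0, -30.9]
force: [-2.6, 0.9, 5.4]
opening: 0.0006
gripper_force: 2.8
```

Request:
apply_moves(targets=[{"travel": [0,0,0.5],"roll": 0,"jaw": 0},{"travel": [0,0,0.5],"roll": 0,"jaw": 0}])

```text
clock: 16.3
tool_pos: [0.522, 0.1249, 0.152]
orientation: [-180.0, 0.0, -30.9]
force: [-4.0, 2.3, 7.7]
opening: 0.0005
gripper_force: 3.8
```

It's biting, with some sideways push. I'll lift off to let it settle, then push again.

Request:
apply_moves(targets=[{"travel": [0,0,-3],"roll": 0,"jaw": 0},{"travel": [-1,0,-3],"roll": 0,"jaw": 0},{"travel": [0,0,0],"roll": 0,"jaw": 0},{"travel": [0,0,3],"roll": 0,"jaw": 0},{"travel": [0,0,1.5],"roll": 0,"jaw": 0},{"travel": [0,0,0],"roll": 0,"jaw": 0}])

```text
clock: 16.9
tool_pos: [0.5208, 0.125, 0.1526]
orientation: [180.0, 0.0, -30.9]
force: [0.4, 0.1, -0.0]
opening: 0.0002
gripper_force: 0.0
```

Request:
apply_moves(targets=[{"travel": [0,0,0.5],"roll": 0,"jaw": 0},{"travel": [0,0,0.5],"roll": 0,"jaw": 0}])

```text
clock: 17.1
tool_pos: [0.5211, 0.1252, 0.1521]
orientation: [180.0, 0.0, -30.9]
force: [0.7, 0.3, 0.4]
opening: 0.0007
gripper_force: 0.0
```

Request:
apply_moves(targets=[{"travel": [0,0,0.5],"roll": 0,"jaw": 0},{"travel": [0,0,0.5],"roll": 0,"jaw": 0}])

```text
clock: 17.3
tool_pos: [0.5213, 0.1253, 0.1514]
orientation: [-180.0, -0.0, -30.9]
force: [-0.8, 1.1, 3.2]
opening: 0.0005
gripper_force: 1.7
```

Request:
apply_moves(targets=[{"travel": [0,0,0.5],"roll": 0,"jaw": 0},{"travel": [0,0,0.5],"roll": 0,"jaw": 0}])

```text
clock: 17.5
tool_pos: [0.5212, 0.1254, 0.1505]
orientation: [-180.0, -0.0, -30.9]
force: [-0.8, 1.5, 4.8]
opening: 0.0005
gripper_force: 2.7
```

Request:
apply_moves(targets=[{"travel": [0,0,0.5],"roll": 0,"jaw": 0},{"travel": [0,0,0.5],"roll": 0,"jaw": 0}])

```text
clock: 17.7
tool_pos: [0.5212, 0.1255, 0.1496]
orientation: [-180.0, -0.0, -30.9]
force: [-2.8, 1.3, 8.6]
opening: 0.0005
gripper_force: 4.0
```

Request:
apply_moves(targets=[{"travel": [0,0,0.5],"roll": 0,"jaw": 0},{"travel": [0,0,0.5],"roll": 0,"jaw": 0}])

```text
clock: 17.9
tool_pos: [0.5213, 0.1256, 0.149]
orientation: [-179.9, -0.0, -30.9]
force: [-4.8, 2.7, 11.3]
opening: 0.0006
gripper_force: 5.5
```

Request:
apply_moves(targets=[{"travel": [0,0,0.5],"roll": 0,"jaw": 0},{"travel": [0,0,0.5],"roll": 0,"jaw": 0}])

```text
clock: 18.1
tool_pos: [0.5214, 0.1258, 0.1484]
orientation: [-179.9, -0.0, -30.9]
force: [-5.4, 4.9, 13.8]
opening: 0.0006
gripper_force: 7.1
```

Request:
apply_moves(targets=[{"travel": [0,0,-4],"roll": 0,"jaw": 0},{"travel": [-0.5,0,-2],"roll": 0,"jaw": 0},{"travel": [0,0,0],"roll": 0,"jaw": 0},{"travel": [0,0,3],"roll": 0,"jaw": 0},{"travel": [0,0,1],"roll": 0,"jaw": 0},{"travel": [0,0,0],"roll": 0,"jaw": 0}])

```text
clock: 18.7
tool_pos: [0.5205, 0.1253, 0.1487]
orientation: [180.0, 0.0, -30.9]
force: [-0.5, 0.1, 0.3]
opening: 0.0004
gripper_force: 0.0
```

Request:
apply_moves(targets=[{"travel": [0,0,0.5],"roll": 0,"jaw": 0},{"travel": [0,0,0.5],"roll": 0,"jaw": 0}])

```text
clock: 18.9
tool_pos: [0.5207, 0.1254, 0.1484]
orientation: [180.0, -0.0, -30.9]
force: [-2.6, -0.3, 6.6]
opening: 0.0004
gripper_force: 3.4
```

Request:
apply_moves(targets=[{"travel": [0,0,0.5],"roll": 0,"jaw": 0},{"travel": [0,0,0.5],"roll": 0,"jaw": 0}])

```text
clock: 19.1
tool_pos: [0.521, 0.1257, 0.1482]
orientation: [-179.9, -0.0, -30.9]
force: [-3.4, 0.6, 11.2]
opening: 0.0007
gripper_force: 5.6
```

Request:
apply_moves(targets=[{"travel": [0,0,0.5],"roll": 0,"jaw": 0},{"travel": [0,0,0.5],"roll": 0,"jaw": 0}])

```text
clock: 19.3
tool_pos: [0.5213, 0.126, 0.1477]
orientation: [-179.9, -0.1, -30.9]
force: [-6.3, 2.2, 15.2]
opening: 0.0004
gripper_force: 7.4
```

Request:
apply_moves(targets=[{"travel": [0,0,-5],"roll": 0,"jaw": 0},{"travel": [0,0,-1],"roll": 0,"jaw": 0},{"travel": [0,0,0],"roll": 0,"jaw": 0},{"travel": [0,0,3],"roll": 0,"jaw": 0},{"travel": [0,0,1.2],"roll": 0,"jaw": 0},{"travel": [0,0,0.5],"roll": 0,"jaw": 0},{"travel": [0,0,0.5],"roll": 0,"jaw": 0}])

```text
clock: 20.0
tool_pos: [0.5208, 0.1254, 0.1477]
orientation: [180.0, -0.0, -30.9]
force: [-4.1, 0.7, 13.9]
opening: 0.0006
gripper_force: 6.4
```

Request:
apply_moves(targets=[{"travel": [0,0,0.5],"roll": 0,"jaw": 0},{"travel": [0,0,0.5],"roll": 0,"jaw": 0}])

```text
clock: 20.2
tool_pos: [0.521, 0.1258, 0.1473]
orientation: [-179.9, -0.0, -30.9]
force: [-6.7, 2.2, 17.0]
opening: 0.0003
gripper_force: 8.3
```

Request:
apply_moves(targets=[{"travel": [0,0,0.5],"roll": 0,"jaw": 0},{"travel": [0,0,0],"roll": 0,"jaw": 0}])

```text
clock: 20.4
tool_pos: [0.5211, 0.1259, 0.1471]
orientation: [-179.9, -0.1, -30.9]
force: [-7.2, 1.8, 16.0]
opening: 0.0006
gripper_force: 8.1
```

Request:
apply_moves(targets=[{"travel": [0,0,-5],"roll": 0,"jaw": 0},{"travel": [0,0,-1],"roll": 0,"jaw": 0},{"travel": [0,0,0],"roll": 0,"jaw": 0},{"travel": [0,0,3],"roll": 0,"jaw": 0},{"travel": [0,0,1.2],"roll": 0,"jaw": 0},{"travel": [0,0,0.4],"roll": 0,"jaw": 0},{"travel": [0,0,0],"roll": 0,"jaw": 0}])

```text
clock: 21.1
tool_pos: [0.5207, 0.1253, 0.1472]
orientation: [180.0, -0.0, -30.9]
force: [-2.8, -0.5, 8.1]
opening: 0.0003
gripper_force: 3.8
```

Request:
apply_moves(targets=[{"travel": [0,0,0.4],"roll": 0,"jaw": 0},{"travel": [0,0,0],"roll": 0,"jaw": 0}])

```text
clock: 21.3
tool_pos: [0.5207, 0.1253, 0.1471]
orientation: [180.0, -0.0, -30.9]
force: [-4.5, -0.2, 10.7]
opening: 0.0005
gripper_force: 5.3
```

Request:
apply_moves(targets=[{"travel": [0,0,0.4],"roll": 0,"jaw": 0},{"travel": [0,0,0],"roll": 0,"jaw": 0}])

```text
clock: 21.5
tool_pos: [0.5208, 0.1254, 0.1471]
orientation: [-180.0, -0.0, -30.9]
force: [-6.3, 0.3, 13.7]
opening: 0.0003
gripper_force: 6.5
```

Request:
apply_moves(targets=[{"travel": [0,0,0.3],"roll": 0,"jaw": 0},{"travel": [0,0,0],"roll": 0,"jaw": 0}])

```text
clock: 21.7
tool_pos: [0.5208, 0.1255, 0.147]
orientation: [-180.0, -0.0, -30.9]
force: [-4.8, -0.5, 14.5]
opening: -0.0
gripper_force: 7.3
```

Request:
apply_moves(targets=[{"travel": [0,0,-5],"roll": 0,"jaw": 0},{"travel": [0,0,-1],"roll": 0,"jaw": 0},{"travel": [0,0,0],"roll": 0,"jaw": 0},{"travel": [0,0,3],"roll": 0,"jaw": 0},{"travel": [0,0,1.3],"roll": 0,"jaw": 0},{"travel": [0,0,0.6],"roll": 0,"jaw": 0},{"travel": [0,0,0.6],"roll": 0,"jaw": 0},{"travel": [0,0,0],"roll": 0,"jaw": 0}])

```text
clock: 22.5
tool_pos: [0.5206, 0.1253, 0.147]
orientation: [180.0, -0.0, -30.9]
force: [-4.4, -0.2, 11.0]
opening: 0.0002
gripper_force: 5.4
```

It's steady at z = 0.147 under 14 N. To make sure it isn't jammed off the shaft, I'll push again with a slight drag toward the shaft so the side force goes to zero.

Request:
apply_moves(targets=[{"travel": [0,0,-5],"roll": 0,"jaw": 0},{"travel": [0,0,0],"roll": 0,"jaw": 0},{"travel": [0,0,3],"roll": 0,"jaw": 0},{"travel": [0,0,1],"roll": 0,"jaw": 0},{"travel": [-0.7,0,0],"roll": 0,"jaw": 0},{"travel": [-0.7,0,0.4],"roll": 0,"jaw": 0},{"travel": [-0.5,0,0.4],"roll": 0,"jaw": 0},{"travel": [0,0,0],"roll": 0,"jaw": 0}])

```text
clock: 23.3
tool_pos: [0.5199, 0.1264, 0.1471]
orientation: [-180.0, -0.1, -30.9]
force: [0.9, -2.6, 5.8]
opening: 0.0004
gripper_force: 2.8
```

Request:
apply_moves(targets=[{"travel": [0,0,0.5],"roll": 0,"jaw": 0},{"travel": [0,0,0],"roll": 0,"jaw": 0}])

```text
clock: 23.5
tool_pos: [0.5199, 0.1263, 0.147]
orientation: [-179.9, -0.1, -30.9]
force: [-0.1, -2.1, 10.0]
opening: 0.0002
gripper_force: 4.7
```

Request:
apply_moves(targets=[{"travel": [0,0,0.5],"roll": 0,"jaw": 0},{"travel": [0,0,0],"roll": 0,"jaw": 0}])

```text
clock: 23.7
tool_pos: [0.52, 0.1263, 0.1469]
orientation: [-179.9, -0.1, -30.9]
force: [-1.0, -2.6, 12.9]
opening: 0.0002
gripper_force: 6.5
```

Request:
apply_moves(targets=[{"travel": [0,0,0.3],"roll": 0,"jaw": 0},{"travel": [0,0,0],"roll": 0,"jaw": 0},{"travel": [0,0,0],"roll": 0,"jaw": 0}])

```text
clock: 24.0
tool_pos: [0.52, 0.1264, 0.1469]
orientation: [-179.9, -0.1, -30.9]
force: [-2.9, -2.4, 15.4]
opening: 0.0008
gripper_force: 7.5
```

Request:
apply_moves(targets=[{"travel": [0,0,-5],"roll": 0,"jaw": 0},{"travel": [0,0,0],"roll": 0,"jaw": 0},{"travel": [0,0,3],"roll": 0,"jaw": 0},{"travel": [0,0,1],"roll": 0,"jaw": 0},{"travel": [0,0,0.5],"roll": 0,"jaw": 0},{"travel": [0,0,0.5],"roll": 0,"jaw": 0},{"travel": [0,0,0],"roll": 0,"jaw": 0}])

```text
clock: 24.7
tool_pos: [0.5193, 0.1267, 0.1465]
orientation: [-180.0, -0.0, -30.9]
force: [-6.9, -0.2, 18.4]
opening: 0.0004
gripper_force: 8.8
```

Request:
apply_moves(targets=[{"travel": [0,0,0.4],"roll": 0,"jaw": 0},{"travel": [0,0,0],"roll": 0,"jaw": 0},{"travel": [0,0,0],"roll": 0,"jaw": 0}])

```text
clock: 25.0
tool_pos: [0.5194, 0.1268, 0.1464]
orientation: [-179.9, -0.1, -30.9]
force: [-7.9, 1.9, 20.5]
opening: 0.0006
gripper_force: 9.8
```

That last push was a bit firm at 20 N. It's seated, so I'm backing off and checking.

Request:
apply_moves(targets=[{"travel": [0,0,-6],"roll": 0,"jaw": 0},{"travel": [0,0,-20],"roll": 0,"jaw": 0},{"travel": [0,0,-20],"roll": 0,"jaw": 0},{"travel": [0,0,-10],"roll": 0,"jaw": 0},{"travel": [0,0,0],"roll": 0,"jaw": 0},{"travel": [0,0,0],"roll": 0,"jaw": 0}])

```text
clock: 25.6
tool_pos: [0.5186, 0.1263, 0.1998]
orientation: [180.0, 0.0, -30.9]
force: [0.0, 0.2, -0.4]
opening: 0.0001
gripper_force: 0.0
```

Run:
```python
from h import *
o,im,C=shot("w8");print(o["clock"],o["tool_pos"],o["force"])
hsv=cv2.cvtColor(im,cv2.COLOR_BGR2HSV);m=cv2.inRange(hsv,(12,130,60),(25,255,255));m[255:]=0
n,l,s,c=cv2.connectedComponentsWithStats(m)
for i in range(1,n):
    if s[i,4]>60: print(s[i],c[i])
# predicted head top rectangle for an upright key at the fitted depth (40 mm)
Rz=R.from_euler("z",-30.93,degrees=True).as_matrix()
for x,y in((11,9),(11,-9),(-11,-9)): print(proj(C,np.array([.5203,.1258,.126])+Rz@np.array([x-.5,y,0])/1000))
print(proj(C,np.array([.5203,.1258,.106])+Rz@np.array([10.5,0,0])/1000))
```

```text
25.6 [0.5186 0.1263 0.1998] [ 0.0031  0.1857 -0.3649]
[   0    0   64   92 3333] [25.4056 38.1065]
[ 78   0  30  15 235] [92.2638  4.6426]
[ 469    0  153   93 6237] [532.6797  39.7193]
[308 192  23  36 717] [319.6918 210.0656]
[311.197  204.0593]
[333.9147 204.0771]
[333.5603 229.6872]
[322.5383 196.7728]
```

```bash
python3 -c "
from plant import ctrl
print(ctrl.close_job())"
```

```text
the job is handed in; nothing more can be done
None
```

I handed the job in with the brass key about 40 mm down the keyway, slope towards the pulley: it stopped going deeper under repeated pushes of about 14 N (two or three went over, the last to about 20 N), the verdict was not shown, and I viewed 11 pictures where 10 were allowed.

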